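# Hold a printer beam level over the scanner

### The arm

A 6-joint arm with a two-finger parallel gripper is mounted at the origin on the work surface. World frame = base frame: x ahead of the robot, y to its left, z up, the work surface at z = 0. Lengths are in m, angles in rad, forces in N, time in s.
With the tool pointing down it reaches from about 0.375 to 0.975 m from the base axis. Payload 3.8 kg.
Tool frame: the origin (TCP) lies at the very end of the fingers, on their centre line; the grasp point (between the pads) lies 19 mm behind it; z points along the fingers, y is the direction in which the jaws open and shut (so a half turn about z gives the same grasp; the last joint's range is limited). The gripper opens to 85 mm and grips with 20 to 120 N. Pads are 22 mm wide; open, the fingers measure 114 mm over their backs; the gripper's body (76 mm by 85 mm) begins 54 mm behind the grasp point. The pads swing forward as they close: fully open they stand 13 mm farther back than shut.
Start: joints at [-1.346, 0.264, 1.604, -0, 1.274, -0.037], TCP at [0.175, -0.652, 0.231] pointing down, gripper open.
Joint ranges: [-2.63, 2.63], [-0.94, 2.18], [0.31, 2.57], [-1.31, 4.45], [0, 2.66], [-2.55, 2.55]. Speed limits (rad/s): [2.57, 2.57, 3.14, 3.14, 3.14, 3.14].

### API

Orientations are given as a rotation vector (axis times angle).
In Python, from workcell import bot gives the robot as it stands.
- The arm moves only by the tool jog_arm, never from a script. Its argument "plan" is a list of rows, each an object of numbers: "claw": the closure, from 0 (fully open) to 1 (shut); "x", "y", "z": the shift along the tool's x, y, z in m; "turn": the turn about the tool's z in degrees. In form: [{"claw": .., "x": .., "y": .., "z": .., "turn": ..}, ...]. A call has 1 to 10 rows; each row shifts and turns the commanded pose from where the row before left it, along the tool's axes as they then stand; what a row does not reach is not made up. A row lasts 1/8 s, in which the tool goes at most 62.5 mm and 10.7 degrees, less where a joint would pass 70% of its speed; a pose out of reach is approached as far as the arm can. A call is refused whole if a number of a shift passes 0.0625 or a number of a turn 10.7, either way. A call with a gripper value outside its range is refused whole. The fingers move at their own pace and stop on an object; "newtons" is the grip in N (left out, the last holds). Time passes only in rows, so rows that do not move let the fingers close. It gives the time, the measured TCP pose, the force and the opening at its end, in the units of the state.
- bot.read_state(): the state, without advancing time (a new reading comes with each control period).
- bot.read_camera(name): name is "side" or "top"; returns the picture (400x640x3 uint8, red, green, blue); there is no depth.
- bot.camera_params(name): a dict with "fx", "fy", "cx", "cy" (pixels), "world_to_cam" (4x4, takes a point from world to camera coordinates). Camera axes: x right, y up, looking along -z (the intrinsics and any distortion apply to the point x, -y, -z); pixel columns grow to the right and rows downward; lengths in m; the calibration is good to about 2 mm. A picture is of the moment at which its call begins. camera_params takes no time and is no camera call.
- bot.finish_job(): hands the job in, once; it reports no verdict.
The state is a dict: "time": time; "q": joint angles; "joint_vel": joint speeds; "joint_torque": joint torques, N m; "tool_pos": TCP position; "tcp_rot": TCP orientation; "wrist_force": force on the tool from outside, world axes, zero at the start; "torque": the same for the moment, N m; "width": opening from 0.0 (shut) to 1.0 (fully open).
Only numpy, scipy, OpenCV 4.12 (cv2) and the standard library are available. Lean on these libraries where they do the work, as an engineer would, in place of code of your own. Each camera call takes 0.05 s, during which the arm holds its last target. There are 200 camera calls.

### The job

Slide the orange cover fully back so the scanner's window is open, then pick up the printer beam (the aluminium profile with the motor clamped on it) at its balance point and hold it level in the air with the motor centred about 8 cm above the window and the profile in line with the scanner's long side, either way round. Keep the beam level the whole time, do not let it touch the scanner, leave the other things on the table where they are, and finish while still holding it there.

Things in the scene. Friction and masses are not known exactly. Their poses are not given: they have to be found in the camera images.
- beam: printer beam: aluminium profile, 20 x 20 mm section, 360 mm long (x axis), steel end plate 42 x 42 x 6 mm on its -x end, motor clamped round its +x half. It lies level on plate and motor, the profile 11 to 31 mm above the table. Origin below the profile's middle, at the underside; z up. Balance point: on the profile at x = (motor's x)/2 - 18 mm, so 17 to 60 mm from the middle, towards the motor.
- motor_center (a point): centre of the motor, a dark block 46 mm long (along the profile) x 42 x 42 mm, bright end caps, white socket on top, clamped fast; its x differs each time, 70 to 155 mm in the beam's frame; 21 mm above the table at the start. Motor 0.30 kg; profile with plate 0.30 kg.
- scanner: black scanner box fixed to the table, 250 (x, its long side) x 130 (y) x 50 mm high, that looks straight up through a window in its -x half; aluminium guide rails along both long edges rise to 59 mm. Origin: centre of its underside, z up. It may stand on either side of the table, in any direction.
- window (a point): centre of the scanner's square glass window (86 x 86 mm), at the glass, 51 mm above the table, at x = -60 mm in the scanner's frame; z up. The motor's centre should end about 100 mm above this point (motor's underside about 80 mm).
- cover (a joint): travel of the orange sliding cover in m: about 0 to 0.02 at the start (over the window), 0.115 fully back at its stop (window free); it slides along the scanner's +x axis and needs about 2 N; it stays where it is left.
- cover_grip (a point): top centre of the cover's grip, a black upright ridge 14 mm thick (along the scanner's x), 60 mm wide (along y) and 26 mm high standing on the cover plate (104 x 112 x 6 mm), its top 85 mm above the table. It moves with the cover.
- gear: bystander: printed blue gear, 54 mm across, 18 mm high, near the beam's end plate; origin under its centre
- jar: bystander: clear jar with a yellow cap, 42 mm across, 50 mm high, near the beam's end plate; origin under its centre
- figure: bystander: printed green creature, about 60 mm long, 55 mm high, beside the scanner; origin under its centre
- driver: bystander: screwdriver with a red handle, 170 mm long, lying along the scanner's other long side; origin near its middle
- glue: bystander: upright white glue stick with an orange cap, 28 mm across, 70 mm high, between scanner and beam, towards the back; origin under its centre

How it is judged:
By the outcome, as a careful person would: the job done as asked, in the order asked, and still so for the second after the job is handed in, while the arm keeps its last pose, push and grip.
It also fails if it takes over 58 s, if anything falls off the work surface, if the arm or the gripper's body presses on something with over 40 N, if the wrist force passes 120 N, or if a joint passes its speed limit or range.

## Working session

There is one attempt and no reset: what is moved stays moved. The work goes in short steps, Python scripts to look and compute and a tool call to move; the robot and the scene stay as the last step left them, time stands still between calls to the robot, and variables do not carry over. Pictures are saved under pics/ and viewed, about 8 in all and at most 12, crops included, and the job is handed in when it is done.

Besides the shell and the picture viewer there is one more tool, called after "Emit:" as name([rows], argument=value, ...), one row to a line, values as JSON. jog_arm: Moves the arm, as the interface text tells. Its arguments: {"type":"object","properties":{"plan":{"type":"array","items":{"type":"object","properties":{"claw":{"type":"number"},"x":{"type":"number"},"y":{"type":"number"},"z":{"type":"number"},"turn":{"type":"number"}}}},"newtons":{"type":"number"}},"required":["plan"]}

```bash
ls; mkdir -p pics
python3 - <<'E'
from workcell import bot
import cv2
for n in("top","side"):
    im=bot.read_camera(n); cv2.imwrite(f"pics/{n}0.png",cv2.cvtColor(im,cv2.COLOR_RGB2BGR)); print(n,bot.camera_params(n))
print(bot.read_state())
E
```

```text
pics
top {'fx': 364.63835052021346, 'fy': 364.63835052021346, 'cx': 317.82983909626427, 'cy': 196.90597312020654, 'world_to_cam': array([[-0.00625836, -0.99997066,  0.00441768,  0.02598515],
       [ 0.99607672, -0.00584389,  0.08830069, -0.52958952],
       [-0.08827228,  0.00495297,  0.99608407, -0.8676959 ],
       [ 0.        ,  0.        ,  0.        ,  1.        ]])}
side {'fx': 440.71307344395206, 'fy': 440.71307344395206, 'cx': 320.07189363097535, 'cy': 198.62312035590398, 'world_to_cam': array([[-0.82354473, -0.56687639,  0.02062114,  0.45416695],
       [ 0.42403802, -0.59107194,  0.68616741, -0.25658864],
       [-0.37678353,  0.57383371,  0.72715132, -0.86130509],
       [ 0.        ,  0.        ,  0.        ,  1.        ]])}
{'time': 0.1, 'q': array([-1.34591629e+00,  2.64684179e-01,  1.60526296e+00, -1.69162130e-05,
        1.27372630e+00, -3.68882794e-02]), 'joint_vel': array([-0.00118038, -0.00142919, -0.00340688, -0.00010611,  0.00034949,
        0.00038725]), 'joint_torque': array([ 9.98639916e-04, -5.16705215e+01, -3.68590629e+01, -5.75438833e-06,
        6.31584349e-03,  2.21569383e-05]), 'tool_pos': array([ 0.17453094, -0.65134045,  0.23006847]), 'tcp_rot': array([-3.11266885e+00, -4.09749295e-01,  3.31841621e-04]), 'wrist_force': array([ 0.51828906, -0.46615653, -0.12461599]), 'torque': array([-0.04643808,  0.02077365,  0.01339018]), 'width': 1.0037889402588749}
```

View pics/top0.png

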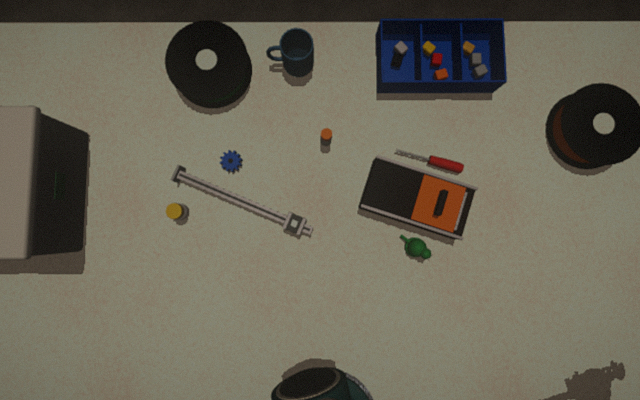

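View pics/side0.png

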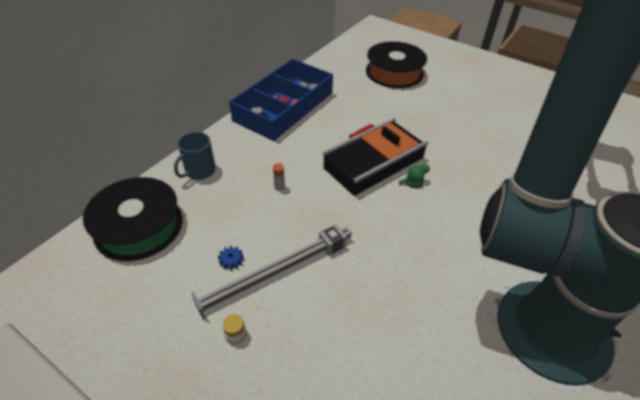

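Top view: the beam runs from its plate at (178,174) to its tip at (310,232), with the motor at (296,224). The scanner centre is near (418,197), with the orange cover on its right half and the grip at (440,204). I'll enlarge both.

Run:
```python
import cv2,numpy as np
im=cv2.imread("pics/top0.png")
im=cv2.convertScaleAbs(im,alpha=1.6)
a=cv2.resize(im[150:250,160:320],None,fx=5,fy=5,interpolation=cv2.INTER_CUBIC)
b=cv2.resize(im[140:260,345:490],None,fx=5,fy=5,interpolation=cv2.INTER_CUBIC)
cv2.imwrite("pics/a.png",a);cv2.imwrite("pics/b.png",b)
```

```text
(no output)
```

View pics/a.png

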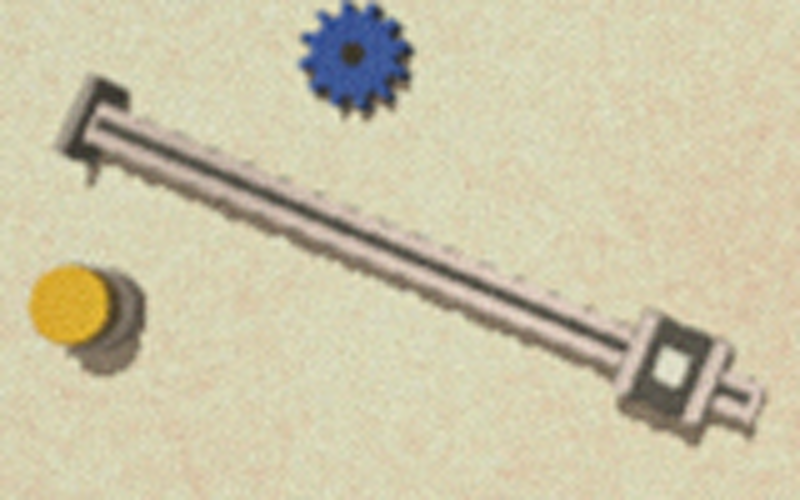

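View pics/b.png

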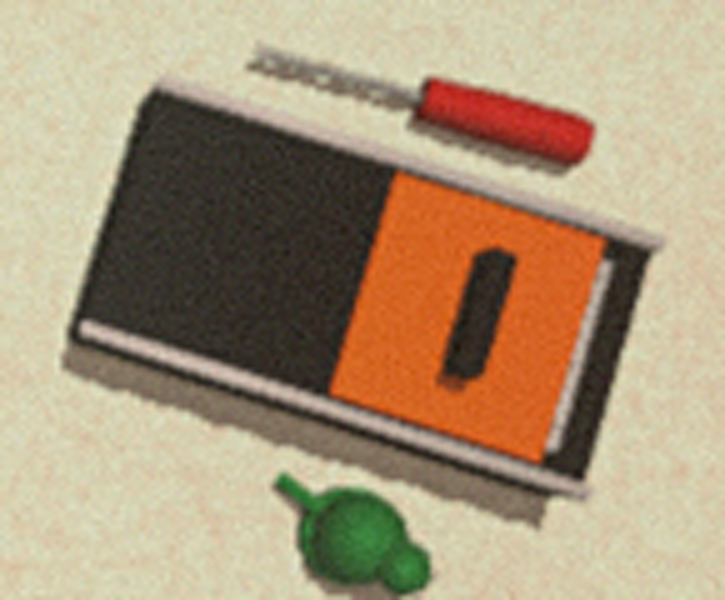

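Crop a: profile axis from (95,122) to (755,403), motor top centre about (672,370). Crop b: rail ends at (165,82), (660,243), (82,328) and (588,492). Cover corners are at (395,172), (608,240), (545,462) and (332,392). The window is at the right (-x) end, so the cover must slide left.

```bash
cat > h.py <<'E'
from workcell import bot
import numpy as np
from scipy.spatial.transform import Rotation as R
def ray(n,u,v,z):
    p=bot.camera_params(n);T=p["world_to_cam"];A=T[:3,:3];c=-A.T@T[:3,3]
    d=A.T@np.array([(u-p["cx"])/p["fx"],-(v-p["cy"])/p["fy"],-1.]);return c+d*(z-c[2])/d[2]
def proj(n,P):
    p=bot.camera_params(n);T=p["world_to_cam"];q=T[:3,:3]@np.array(P)+T[:3,3]
    return np.array([p["cx"]+p["fx"]*q[0]/-q[2],p["cy"]-p["fy"]*q[1]/-q[2]])
E
python3 - <<'E'
from h import *
np.set_printoptions(precision=4,suppress=True)
a=lambda u,v,z:ray("top",160+u/5-.4,150+v/5-.4,z)
b=lambda u,v,z:ray("top",345+u/5-.4,140+v/5-.4,z)
s,e=a(95,122,.031),a(755,403,.031)
print("beam",s,e,np.linalg.norm(e-s),"mid",(s+e)/2)
d=(e-s)/np.linalg.norm(e-s); print("yaw",np.degrees(np.arctan2(d[1],d[0])))
m=np.mean([a(*p,.042) for p in[(650,312),(617,395),(732,345),(695,435)]],0);m2=a(671,368,.043)
for k in(m,m2):print("motor",k,"x",(k-(s+e)/2)@d, "from e",(e-k)@d)
r=[b(*p,.059) for p in[(165,82),(660,243),(82,328),(588,492)]]
C=np.mean(r,0);print("scanner",C,[np.linalg.norm(r[i]-r[j]) for i,j in((0,1),(2,3),(0,2),(1,3))])
x=(r[0]+r[2]-r[1]-r[3]);x/=np.linalg.norm(x);print("yaw",np.degrees(np.arctan2(x[1],x[0])))
cc=[b(*p,.059) for p in[(395,172),(608,240),(545,462),(332,392)]];g=np.mean(cc,0)
print("cover",g,"travel",(g-C)@x+.06,"win",C-.06*x)
print("grip",b(482,313,.085))
# check side
for P in(s,e,m,C,g):print(proj("side",P))
st=bot.read_state();print(st["tool_pos"],R.from_rotvec(st["tcp_rot"]).as_matrix())
for n,(u,v,z) in dict(gear=(231,161,.018),jar=(176,211,.05),glue=(326,134,.07),fig=(416,247,.04)).items():print(n,ray("top",u,v,z))
E
```

```text
beam [0.587  0.3611 0.031 ] [0.4488 0.0407 0.031 ] 0.34890212945134974 mid [0.5179 0.2009 0.031 ]
yaw -113.32218448636587
motor [0.464  0.0792 0.042 ] x 0.13312523316189256 from e 0.041325831563782264
motor [0.4657 0.0803 0.043 ] x 0.13140879673725372 from e 0.0430422679884211
scanner [ 0.5258 -0.2152  0.059 ] [np.float64(0.24455345474023427), np.float64(0.24687603830862484), np.float64(0.1237326941875935), np.float64(0.12263130340404377)]
yaw 71.4925546973347
cover [ 0.5111 -0.2603  0.059 ] travel 0.012610224344431334 win [ 0.5068 -0.2721  0.059 ]
grip [ 0.5105 -0.257   0.085 ]
[199.5044 301.9079]
[347.8692 229.5279]
[332.9528 234.3496]
[375.879  146.7989]
[389.198  139.9572]
[ 0.1745 -0.6513  0.2301] [[ 0.9659  0.2588 -0.0005]
 [ 0.2588 -0.9659  0.002 ]
 [ 0.0001 -0.0021 -1.    ]]
gear [0.6208 0.2373 0.018 ]
jar [0.496  0.3576 0.05  ]
glue [0.674  0.0029 0.07  ]
fig [ 0.4076 -0.2092  0.04  ]
```

Emit:
jog_arm([
  {"turn":8.4},
  {"turn":8.4},
  {"turn":8.4},
  {"turn":8.3},
  {"x":0.0195,"y":-0.0477},
  {"x":0.0195,"y":-0.0477},
  {"x":0.0195,"y":-0.0477},
  {"x":0.0195,"y":-0.0477},
  {"x":0.0195,"y":-0.0477},
  {"x":0.0195,"y":-0.0477},
], newtons=20)

```text
schema error: expected keys claw, x, y, z, turn
```

Emit:
jog_arm([
  {"x":0.0195,"y":-0.0477,"z":0.01},
  {"x":0.0195,"y":-0.0477,"z":0.01},
  {"x":0.0195,"y":-0.0477,"z":0.01},
  {"x":0.0195,"y":-0.0477,"z":0.01},
  {},
  {},
])

```text
schema error: expected keys claw, x, y, z, turn
```

```bash
cat >> h.py <<'E'
def to(P,yaw=None):
    "tool-frame shift (after turn) to reach world P, tool-x yaw in deg"
    s=bot.read_state();M=R.from_rotvec(s["tcp_rot"]).as_matrix();y0=np.degrees(np.arctan2(M[1,0],M[0,0]))
    t=0 if yaw is None else (yaw-y0+180)%360-180
    M2=R.from_euler("z",t,degrees=True).as_matrix()@M
    print("t",s["time"],"pos",s["tool_pos"].round(4),"yaw",round(y0,2),"zaxis",M[:,2].round(4),"F",s["wrist_force"].round(2),"T",s["torque"].round(3),"w",round(s["width"],3))
    print("turn",round(-t,2),"shift",(M2.T@(np.array(P)-s["tool_pos"])).round(4))
E
python3 - <<'E'
from h import *
import cv2
to([.511,-.261,.064],-18.5)
im=bot.read_camera("side");cv2.imwrite("pics/c.png",cv2.resize(cv2.cvtColor(im,4)[60:230,270:490],None,fx=3.5,fy=3.5,interpolation=2))
E
```

```text
t 0.1 pos [ 0.1745 -0.6513  0.2301] yaw 15.0 zaxis [-5.e-04  2.e-03 -1.e+00] F [ 0.52 -0.47 -0.12] T [-0.046  0.021  0.013] w 1.004
turn 33.5 shift [ 0.1952 -0.4766  0.1671]
```

View pics/c.png

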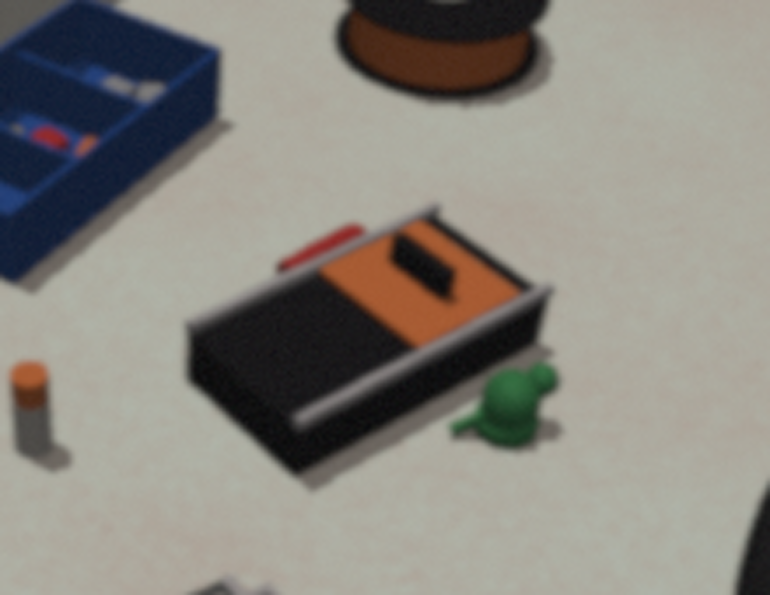

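The schema needs every key in each row, and nothing has moved yet. The side crop shows rail ends at (195,325), (435,212), (300,420) and (548,290), about 2 px from the top-view prediction.

Emit:
jog_arm([
  {"claw":0,"x":0,"y":0,"z":0,"turn":8.4},
  {"claw":0,"x":0,"y":0,"z":0,"turn":8.4},
  {"claw":0,"x":0,"y":0,"z":0,"turn":8.4},
  {"claw":0,"x":0,"y":0,"z":0,"turn":8.3},
  {"claw":0,"x":0.0195,"y":-0.0477,"z":0,"turn":0},
  {"claw":0,"x":0.0195,"y":-0.0477,"z":0,"turn":0},
  {"claw":0,"x":0.0195,"y":-0.0477,"z":0,"turn":0},
  {"claw":0,"x":0.0195,"y":-0.0477,"z":0,"turn":0},
  {"claw":0,"x":0.0195,"y":-0.0477,"z":0,"turn":0},
  {"claw":0,"x":0.0195,"y":-0.0477,"z":0,"turn":0},
], newtons=20)

```text
time: 1.4
tool_pos: [0.3772, -0.4162, 0.231]
tcp_rot: [-3.1, 0.505, 0.0]
wrist_force: [0.6, -0.1, -0.2]
width: 0.998
```

Emit:
jog_arm([
  {"claw":0,"x":0.0195,"y":-0.0477,"z":0.01,"turn":0},
  {"claw":0,"x":0.0195,"y":-0.0477,"z":0.01,"turn":0},
  {"claw":0,"x":0.0195,"y":-0.0477,"z":0.01,"turn":0},
  {"claw":0,"x":0.0195,"y":-0.0477,"z":0.01,"turn":0},
  {"claw":0,"x":0,"y":0,"z":0,"turn":0},
  {"claw":0,"x":0,"y":0,"z":0,"turn":0},
])

```text
time: 2.15
tool_pos: [0.5107, -0.2616, 0.1911]
tcp_rot: [3.101, -0.504, -0.001]
wrist_force: [0.3, -0.2, -0.1]
width: 1.002
```

Run:
```python
from h import *
r=[ray("side",270+u/3.5-.35,60+v/3.5-.35,.059) for u,v in[(195,325),(435,212),(300,420),(548,290)]]
C=np.mean(r,0);x=r[0]+r[2]-r[1]-r[3];print(C,np.degrees(np.arctan2(x[1],x[0])),np.linalg.norm(x)/2)
print("grip top",ray("side",270+425/3.5-.35,60+257/3.5-.35,.085))
to([.511,-.261,.064],-18.5)
```

```text
[ 0.5232842  -0.21306875  0.059     ] 71.01407591511754 0.23947132585391437
grip top [ 0.50805645 -0.25745654  0.085     ]
t 2.15 pos [ 0.5107 -0.2616  0.1911] yaw -18.45 zaxis [-9.e-04 -2.e-04 -1.e+00] F [ 0.34 -0.16 -0.12] T [ 0.048 -0.03   0.   ] w 1.002
turn 0.05 shift [ 0.0002 -0.0007  0.1271]
```

Emit:
jog_arm([
  {"claw":0,"x":0,"y":0,"z":0.03,"turn":0},
  {"claw":0,"x":0,"y":0,"z":0.03,"turn":0},
  {"claw":0,"x":0,"y":0,"z":0.03,"turn":0},
  {"claw":0,"x":0,"y":0,"z":0.02,"turn":0},
  {"claw":0,"x":0,"y":0,"z":0.015,"turn":0},
  {"claw":0,"x":0,"y":0,"z":0,"turn":0},
])

```text
time: 2.9
tool_pos: [0.5101, -0.2616, 0.0653]
tcp_rot: [-3.1, 0.506, 0.003]
wrist_force: [-0.4, 0.2, 0.2]
width: 1.003
```

Emit:
jog_arm([
  {"claw":1,"x":0,"y":0,"z":0,"turn":0},
  {"claw":1,"x":0,"y":0,"z":0,"turn":0},
  {"claw":1,"x":0,"y":0,"z":0,"turn":0},
  {"claw":1,"x":0,"y":0,"z":0,"turn":0},
  {"claw":1,"x":0,"y":0,"z":0,"turn":0},
  {"claw":1,"x":0,"y":0,"z":0,"turn":0},
], newtons=20)

```text
time: 3.65
tool_pos: [0.5113, -0.2615, 0.0668]
tcp_rot: [-3.101, 0.505, -0.001]
wrist_force: [-0.8, 0.6, 4.3]
width: 0.159
```

Emit:
jog_arm([
  {"claw":1,"x":0,"y":-0.01,"z":0,"turn":0},
  {"claw":1,"x":0,"y":-0.015,"z":0,"turn":0},
  {"claw":1,"x":0,"y":-0.015,"z":0,"turn":0},
  {"claw":1,"x":0,"y":-0.015,"z":0,"turn":0},
  {"claw":1,"x":0,"y":-0.015,"z":0,"turn":0},
  {"claw":1,"x":0,"y":-0.015,"z":0,"turn":0},
  {"claw":1,"x":0,"y":-0.008,"z":0,"turn":0},
  {"claw":1,"x":0,"y":0,"z":0,"turn":0},
])

```text
time: 4.65
tool_pos: [0.5413, -0.1719, 0.0668]
tcp_rot: [-3.1, 0.504, -0.002]
wrist_force: [-0.8, 1.1, 6.0]
width: 0.155
```

Emit:
jog_arm([
  {"claw":1,"x":0,"y":-0.003,"z":0,"turn":0},
  {"claw":1,"x":0,"y":-0.003,"z":0,"turn":0},
  {"claw":1,"x":0,"y":-0.002,"z":0,"turn":0},
])

```text
time: 5.03
tool_pos: [0.5435, -0.1653, 0.0668]
tcp_rot: [3.1, -0.504, 0.001]
wrist_force: [-1.1, -1.0, 5.7]
width: 0.16
```

Emit:
jog_arm([
  {"claw":1,"x":0,"y":-0.002,"z":0,"turn":0},
  {"claw":1,"x":0,"y":-0.002,"z":0,"turn":0},
  {"claw":1,"x":0,"y":0,"z":0,"turn":0},
])

```text
time: 5.4
tool_pos: [0.5442, -0.1634, 0.0668]
tcp_rot: [3.098, -0.503, 0.0]
wrist_force: [-3.1, -7.2, 6.4]
width: 0.157
```

Emit:
jog_arm([
  {"claw":1,"x":0,"y":-0.002,"z":0,"turn":0},
  {"claw":1,"x":0,"y":0,"z":0,"turn":0},
])

```text
time: 5.65
tool_pos: [0.5442, -0.1633, 0.0668]
tcp_rot: [3.095, -0.501, -0.001]
wrist_force: [-5.7, -13.9, 5.3]
width: 0.158
```

The force rises at the stop after about 103 mm of slide, so the cover is fully back. I'll unload, release and rise, then go to the beam.

Emit:
jog_arm([
  {"claw":1,"x":0,"y":0.003,"z":0,"turn":0},
  {"claw":0,"x":0,"y":0,"z":0,"turn":0},
  {"claw":0,"x":0,"y":0,"z":0,"turn":0},
  {"claw":0,"x":0,"y":0,"z":0,"turn":0},
  {"claw":0,"x":0,"y":0,"z":0,"turn":0},
  {"claw":0,"x":0,"y":0,"z":-0.02,"turn":0},
  {"claw":0,"x":0,"y":0,"z":-0.04,"turn":0},
  {"claw":0,"x":0,"y":0,"z":-0.05,"turn":0},
  {"claw":0,"x":0,"y":0,"z":-0.04,"turn":0},
  {"claw":0,"x":0,"y":0,"z":0,"turn":0},
])

```text
time: 6.9
tool_pos: [0.5469, -0.1638, 0.2212]
tcp_rot: [3.099, -0.505, 0.014]
wrist_force: [-0.2, 0.4, -0.3]
width: 1.002
```

Run:
```python
from h import *
to([.4995,.159,.2],66.7)
```

```text
t 6.9 pos [ 0.5469 -0.1638  0.2212] yaw -18.5 zaxis [ 0.0085 -0.0029 -1.    ] F [-0.19  0.38 -0.28] T [-0.014 -0.004  0.002] w 1.002
turn -85.2 shift [ 0.2775 -0.1712  0.0237]
```

Emit:
jog_arm([
  {"claw":0,"x":0,"y":0,"z":0,"turn":-10.65},
  {"claw":0,"x":0,"y":0,"z":0,"turn":-10.65},
  {"claw":0,"x":0,"y":0,"z":0,"turn":-10.65},
  {"claw":0,"x":0,"y":0,"z":0,"turn":-10.65},
  {"claw":0,"x":0,"y":0,"z":0,"turn":-10.65},
  {"claw":0,"x":0,"y":0,"z":0,"turn":-10.65},
  {"claw":0,"x":0,"y":0,"z":0,"turn":-10.65},
  {"claw":0,"x":0,"y":0,"z":0,"turn":-10.65},
  {"claw":0,"x":0,"y":0,"z":0,"turn":0},
])

```text
time: 8.02
tool_pos: [0.5433, -0.1626, 0.2148]
tcp_rot: [-2.624, -1.723, 0.002]
wrist_force: [0.7, 0.2, -0.1]
width: 0.999
```

Emit:
jog_arm([
  {"claw":0,"x":0.0347,"y":-0.0214,"z":0,"turn":0},
  {"claw":0,"x":0.0347,"y":-0.0214,"z":0,"turn":0},
  {"claw":0,"x":0.0347,"y":-0.0214,"z":0,"turn":0},
  {"claw":0,"x":0.0347,"y":-0.0214,"z":0,"turn":0},
  {"claw":0,"x":0.0347,"y":-0.0214,"z":0.01,"turn":0},
  {"claw":0,"x":0.0347,"y":-0.0214,"z":0.02,"turn":0},
  {"claw":0,"x":0.0347,"y":-0.0214,"z":0.03,"turn":0},
  {"claw":0,"x":0.0347,"y":-0.0214,"z":0.03,"turn":0},
  {"claw":0,"x":0,"y":0,"z":0,"turn":0},
  {"claw":0,"x":0,"y":0,"z":0,"turn":0},
])

```text
time: 9.28
tool_pos: [0.4965, 0.1596, 0.1262]
tcp_rot: [2.625, 1.726, -0.001]
wrist_force: [0.6, -0.3, 0.2]
width: 1.003
```

Run:
```python
from h import *
import cv2
to([.4995,.159,.006],66.7)
for n,(r0,r1,c0,c1) in dict(top=(130,260,150,490),side=(60,330,180,490)).items():
    im=cv2.cvtColor(bot.read_camera(n),4);cv2.imwrite(f"pics/d{n}.png",im)
s=cv2.imread("pics/dside.png")
cv2.imwrite("pics/d.png",cv2.resize(cv2.convertScaleAbs(s[90:330,180:480],alpha=1.5),None,fx=2.5,fy=2.5,interpolation=2))
```

```text
t 9.275 pos [0.4965 0.1596 0.1262] yaw 66.64 zaxis [-3.e-04 -6.e-04 -1.e+00] F [ 0.64 -0.3   0.23] T [-0.02   0.003  0.015] w 1.003
turn -0.06 shift [0.0007 0.003  0.1202]
```

View pics/d.png

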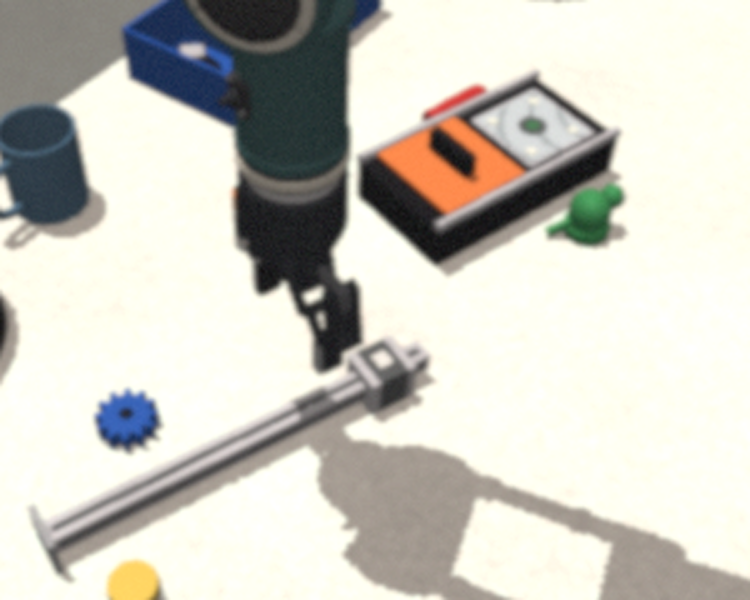

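The window is open: its glass centre is at crop (533,125), with the cover back. The beam is undisturbed, with its profile from (55,528) to (422,355) and the motor top at (382,358). I'll cross-check with side rays.

Run:
```python
from h import *
f=lambda u,v,z:ray("side",180+u/2.5-.3,90+v/2.5-.3,z).round(4)
print("win",f(533,125,.051))
s,e,m=f(55,528,.031),f(422,355,.031),f(382,358,.043)
d=(e-s)/np.linalg.norm(e-s)
print(s,e,m,np.linalg.norm(e-s),"yaw",np.degrees(np.arctan2(d[1],d[0])),"m->e",(e-m)@d)
n=np.array([-d[1],d[0],0]);p=np.array([.4965,.1596,.031]);print("offset of tcp from axis",(p-s)@n,"tcp->motor",(m-p)@d)
```

```text
win [ 0.5074 -0.2764  0.051 ]
[0.5851 0.3571 0.031 ] [0.4444 0.0452 0.031 ] [0.4666 0.0771 0.043 ] 0.3421667722032634 yaw -114.28042721596321 m->e 0.038206953632054966
offset of tcp from axis 0.00044980989535878604 tcp->motor 0.08749733297368507
```

Emit:
jog_arm([
  {"claw":0,"x":0,"y":0.0015,"z":0.03,"turn":0},
  {"claw":0,"x":0,"y":0,"z":0.03,"turn":0},
  {"claw":0,"x":0,"y":0,"z":0.03,"turn":0},
  {"claw":0,"x":0,"y":0,"z":0.02,"turn":0},
  {"claw":0,"x":0,"y":0,"z":0.009,"turn":0},
  {"claw":0,"x":0,"y":0,"z":0,"turn":0},
  {"claw":0,"x":0,"y":0,"z":0,"turn":0},
])

```text
time: 10.25
tool_pos: [0.4992, 0.1592, 0.0086]
tcp_rot: [2.624, 1.726, 0.003]
wrist_force: [-0.1, 0.4, -0.8]
width: 1.006
```

Emit:
jog_arm([
  {"claw":1,"x":0,"y":0,"z":0,"turn":0},
  {"claw":1,"x":0,"y":0,"z":0,"turn":0},
  {"claw":1,"x":0,"y":0,"z":0,"turn":0},
  {"claw":1,"x":0,"y":0,"z":0,"turn":0},
  {"claw":1,"x":0,"y":0,"z":0,"turn":0},
  {"claw":1,"x":0,"y":0,"z":0,"turn":0},
  {"claw":1,"x":0,"y":0,"z":0,"turn":0},
  {"claw":1,"x":0,"y":0,"z":0,"turn":0},
], newtons=60)

```text
time: 11.25
tool_pos: [0.4987, 0.1592, 0.0078]
tcp_rot: [2.624, 1.727, 0.002]
wrist_force: [1.8, -2.6, 6.2]
width: 0.221
```

Run:
```python
from h import *
to([.4995,.159,.006],66.7)
```

```text
t 11.25 pos [0.4987 0.1592 0.0078] yaw 66.7 zaxis [ 1.4e-03  1.0e-04 -1.0e+00] F [ 1.79 -2.56  6.18] T [-0.243 -0.166  0.023] w 0.221
turn 0.0 shift [0.0001 0.0008 0.0018]
```

Emit:
jog_arm([
  {"claw":1,"x":0,"y":0,"z":0,"turn":0},
  {"claw":1,"x":0,"y":0,"z":0,"turn":0},
  {"claw":1,"x":0,"y":0,"z":-0.003,"turn":0},
  {"claw":1,"x":0,"y":0,"z":-0.004,"turn":0},
  {"claw":1,"x":0,"y":0,"z":-0.005,"turn":0},
  {"claw":1,"x":0,"y":0,"z":0,"turn":0},
  {"claw":1,"x":0,"y":0,"z":0,"turn":0},
  {"claw":1,"x":0,"y":0,"z":0,"turn":0},
], newtons=110)

```text
time: 12.25
tool_pos: [0.4977, 0.1591, 0.0191]
tcp_rot: [-2.624, -1.727, 0.001]
wrist_force: [0.9, -0.7, -6.1]
width: 0.211
```

Run:
```python
from h import *
to([.532,-.193,.14],71.5)
s=bot.read_state();M=R.from_rotvec(s["tcp_rot"]).as_matrix();print("torque tool",M.T@s["torque"],"force tool",M.T@s["wrist_force"])
import cv2
cv2.imwrite("pics/e.png",cv2.cvtColor(bot.read_camera("side"),4)[170:330,180:380])
i=cv2.imread("pics/e.png");cv2.imwrite("pics/e.png",cv2.resize(cv2.convertScaleAbs(i,alpha=1.5),None,fx=3.5,fy=3.5,interpolation=2))
```

```text
t 12.25 pos [0.4977 0.1591 0.0191] yaw 66.7 zaxis [-4.e-04 -1.e-04 -1.e+00] F [ 0.89 -0.67 -6.13] T [-0.002 -0.037  0.001] w 0.211
turn -4.8 shift [-0.3231  0.1442 -0.1209]
torque tool [-0.03490513  0.01297658 -0.00056573] force tool [-0.25797581  1.08529588  6.12517358]
```

View pics/e.png

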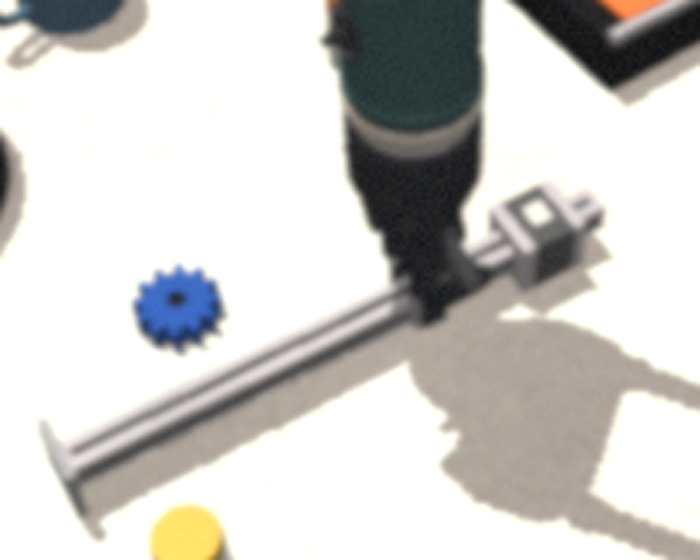

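It carries the full 6.1 N, and a 0.013 N·m moment means the grasp is about 2 mm from balance. The beam looks level and clear of the table. Next I lift straight up, gently.

Emit:
jog_arm([
  {"claw":1,"x":0,"y":0,"z":-0.005,"turn":0},
  {"claw":1,"x":0,"y":0,"z":-0.01,"turn":0},
  {"claw":1,"x":0,"y":0,"z":-0.015,"turn":0},
  {"claw":1,"x":0,"y":0,"z":-0.018,"turn":0},
  {"claw":1,"x":0,"y":0,"z":-0.02,"turn":0},
  {"claw":1,"x":0,"y":0,"z":-0.02,"turn":0},
  {"claw":1,"x":0,"y":0,"z":-0.018,"turn":0},
  {"claw":1,"x":0,"y":0,"z":-0.012,"turn":0},
  {"claw":1,"x":0,"y":0,"z":-0.005,"turn":0},
  {"claw":1,"x":0,"y":0,"z":0,"turn":0},
])

```text
time: 13.55
tool_pos: [0.4979, 0.1592, 0.1423]
tcp_rot: [2.624, 1.727, 0.0]
wrist_force: [0.4, -0.4, -5.6]
width: 0.208
```

Emit:
jog_arm([
  {"claw":1,"x":0,"y":0,"z":0,"turn":-1},
  {"claw":1,"x":0,"y":0,"z":0,"turn":-1.4},
  {"claw":1,"x":0,"y":0,"z":0,"turn":-1.4},
  {"claw":1,"x":0,"y":0,"z":0,"turn":-1},
  {"claw":1,"x":0,"y":0,"z":0,"turn":0},
])

```text
time: 14.18
tool_pos: [0.4979, 0.1592, 0.1422]
tcp_rot: [-2.549, -1.836, 0.0]
wrist_force: [0.2, 0.1, -5.9]
width: 0.21
```

Run:
```python
from h import *
to([.5345,-.1914,.14],71.5)
```

```text
t 14.175 pos [0.4979 0.1592 0.1422] yaw 71.51 zaxis [-1.e-04 -0.e+00 -1.e+00] F [ 0.23  0.13 -5.88] T [-0.012 -0.012  0.02 ] w 0.21
turn 0.01 shift [-0.3208  0.1459  0.0022]
```

Emit:
jog_arm([
  {"claw":1,"x":-0.005,"y":0.0023,"z":0,"turn":0},
  {"claw":1,"x":-0.01,"y":0.0045,"z":0,"turn":0},
  {"claw":1,"x":-0.015,"y":0.0068,"z":0,"turn":0},
  {"claw":1,"x":-0.02,"y":0.0091,"z":0,"turn":0},
  {"claw":1,"x":-0.02,"y":0.0091,"z":0,"turn":0},
  {"claw":1,"x":-0.02,"y":0.0091,"z":0,"turn":0},
  {"claw":1,"x":-0.02,"y":0.0091,"z":0,"turn":0},
  {"claw":1,"x":-0.02,"y":0.0091,"z":0,"turn":0},
  {"claw":1,"x":-0.02,"y":0.0091,"z":0,"turn":0},
  {"claw":1,"x":-0.02,"y":0.0091,"z":0,"turn":0},
])

```text
time: 15.42
tool_pos: [0.517, -0.0285, 0.1423]
tcp_rot: [2.55, 1.834, -0.0]
wrist_force: [0.1, 0.2, -5.5]
width: 0.205
```

Emit:
jog_arm([
  {"claw":1,"x":-0.02,"y":0.0091,"z":0,"turn":0},
  {"claw":1,"x":-0.02,"y":0.0091,"z":0,"turn":0},
  {"claw":1,"x":-0.02,"y":0.0091,"z":0,"turn":0},
  {"claw":1,"x":-0.02,"y":0.0091,"z":0,"turn":0},
  {"claw":1,"x":-0.02,"y":0.0091,"z":0,"turn":0},
  {"claw":1,"x":-0.02,"y":0.0091,"z":0,"turn":0},
  {"claw":1,"x":-0.015,"y":0.0068,"z":0,"turn":0},
  {"claw":1,"x":-0.01,"y":0.0045,"z":0,"turn":0},
  {"claw":1,"x":-0.005,"y":0.0023,"z":0,"turn":0},
  {"claw":1,"x":0,"y":0,"z":0,"turn":0},
])

```text
time: 16.68
tool_pos: [0.5343, -0.1904, 0.1422]
tcp_rot: [-2.55, -1.835, -0.0]
wrist_force: [0.9, -0.4, -5.5]
width: 0.206
```

Emit:
jog_arm([
  {"claw":1,"x":0,"y":0,"z":0,"turn":0},
  {"claw":1,"x":0,"y":0,"z":0,"turn":0},
  {"claw":1,"x":0,"y":0,"z":0,"turn":0},
])

```text
time: 17.05
tool_pos: [0.5344, -0.19, 0.1423]
tcp_rot: [-2.549, -1.836, -0.0]
wrist_force: [-0.3, -0.2, -5.5]
width: 0.209
```

Run:
```python
from h import *
import cv2
to([.5345,-.1914,.138],71.5)
for n,(r0,r1,c0,c1) in dict(top=(110,260,320,500),side=(40,230,230,490)).items():
    im=cv2.cvtColor(bot.read_camera(n),4);cv2.imwrite(f"pics/f{n}.png",cv2.resize(cv2.convertScaleAbs(im[r0:r1,c0:c1],alpha=1.5),None,fx=3,fy=3,interpolation=2))
print(proj("side",[.507,-.2735,.151]),proj("top",[.507,-.2735,.172]))
```

```text
t 17.05 pos [ 0.5344 -0.19    0.1423] yaw 71.53 zaxis [ 0.e+00  1.e-04 -1.e+00] F [-0.33 -0.22 -5.46] T [-0.001 -0.008  0.018] w 0.209
turn 0.03 shift [-0.0012  0.0005  0.0043]
[398.1489146  108.96834827] [463.72089614 200.73299768]
```

View pics/ftop.png

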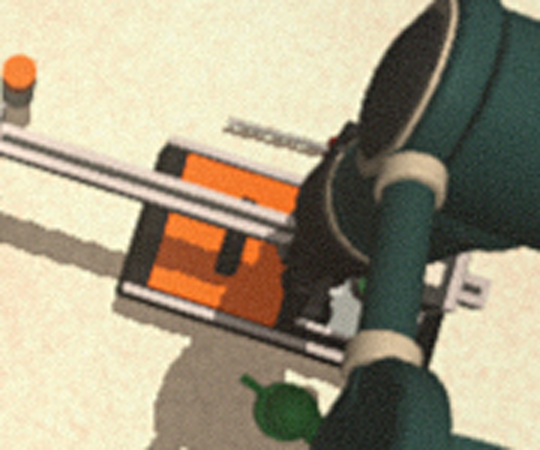

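View pics/fside.png

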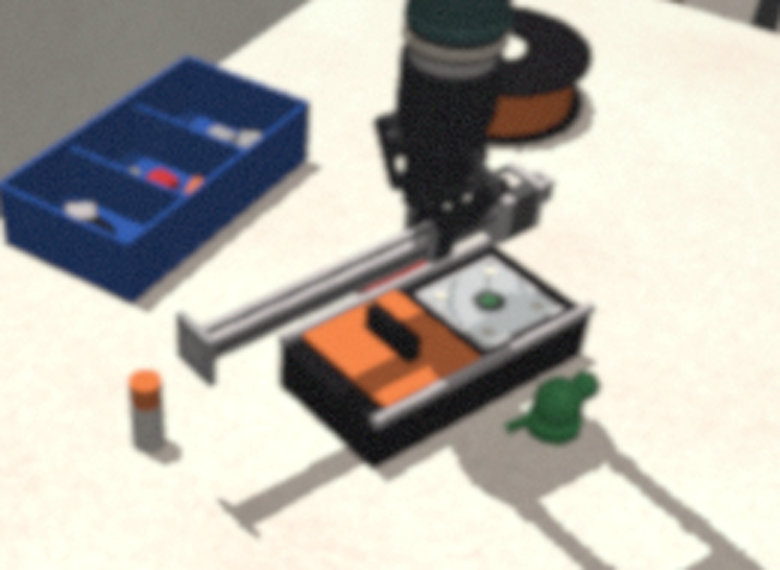

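The side view shows the motor at about crop (515,207), the tip at (548,187) and the plate at (196,348). In the top view the tip top is at (487,291) and the profile at the plate end is off-crop. I'll compare these with projections of a level beam.

Run:
```python
from h import *
s=bot.read_state();t=s["tool_pos"];x=np.array([np.cos(np.radians(71.5)),np.sin(np.radians(71.5)),0]);z=np.array([0,0,1])
m=t-.0866*x+.0132*z
S=lambda P:((proj("side",P)+.33-[230,40])*3).round(0);T=lambda P:((proj("top",P)+.33-[320,110])*3).round(0)
mid=m+.137*x
print("motor",m,S(m)," topface",S(m+.021*z))
print("tip top",S(mid-.18*x+.01*z),T(mid-.18*x+.01*z)," plate-end profile top",S(mid+.176*x+.01*z),"plate bottom",S(mid+.183*x-.021*z),"plate top",S(mid+.183*x+.021*z))
print("profile top at +.05 toward plate",T(t+.08*x+.0232*z),T(t+.15*x+.0232*z))
print("window",S([.507,-.2735,.051]))
```

```text
motor [ 0.50688391 -0.27230474  0.15547713] [506. 204.]  topface [510. 183.]
tip top [545. 177.] [487. 294.]  plate-end profile top [194. 339.] plate bottom [187. 375.] plate top [186. 331.]
profile top at +.05 toward plate [194. 199.] [ 97. 167.]
window [489. 302.]
```

Everything agrees to about 1–3 px: level, aligned and over the window. A final trim lowers it 4 mm.

Emit:
jog_arm([
  {"claw":1,"x":-0.0006,"y":0,"z":0.002,"turn":0},
  {"claw":1,"x":-0.0006,"y":0,"z":0.002,"turn":0},
  {"claw":1,"x":0,"y":0,"z":0,"turn":0},
  {"claw":1,"x":0,"y":0,"z":0,"turn":0},
  {"claw":1,"x":0,"y":0,"z":0,"turn":0},
])

```text
time: 17.77
tool_pos: [0.5341, -0.1916, 0.1384]
tcp_rot: [2.55, 1.835, 0.0]
wrist_force: [-0.3, -0.1, -5.8]
width: 0.21
```

Run:
```python
from h import *
to([.5345,-.1914,.138],71.5)
print(bot.finish_job())
```

```text
t 17.775 pos [ 0.5341 -0.1916  0.1384] yaw 71.5 zaxis [ 1.e-04  0.e+00 -1.e+00] F [-0.3  -0.1  -5.75] T [ 0.036 -0.004  0.017] w 0.21
turn -0.0 shift [0.0003 0.0003 0.0004]
the job is handed in; nothing more can be done
None
```

I slid the cover back to its stop, picked up the beam near its balance point, and handed the job in at 17.8 s with the arm still holding it over the window. No verdict was reported.

- **Cover:** it moved about 103 mm until the force rose to about 15 N at the stop. The side picture then showed the window open.
- **Grasp:** the gripper carries the full weight (about 6 N). A small moment at lift-off (0.013 N·m) put the grasp within about 2 mm of the balance point.
- **Final pose:** by the arm's readings and the estimated grasp offset, the motor's centre is about 100 mm above the window (underside about 80 mm). The profile lies at 71.5°, in line with the scanner.
- **Last pictures:** taken just before a final 4 mm lowering, they matched a level beam to within a few pixels. The largest mismatch was about 3 px (roughly 5 mm) at the end plate and motor in the side view. The glue stick, figure and scanner looked unmoved. The gear and jar were out of those last crops, though the gear looked in place just after lift-off.
- **Disagreement:** the cameras' estimates of the window's position differed by up to about 7 mm. I used a middle value close to where the cover's stop put it.

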